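Peel the top tray off the stack and hold it over the light panel

TASK

In the mobile lab, take the empty amber bottle out of the top tray and drop it into the yellow reject bin. Then take the top tray by its orange tab and peel it off the clinging stack: lift the tab corner first, by a good two centimetres for a moment, while the opposite corner stays down in the stack, and only then lift the whole tray out. Finish while still holding the tray, level and still, centred about 10 cm above the light panel, leaving the tube rack, carton and jar where they are.

Things in the scene. Friction and masses are not known exactly. Their poses are not given: they have to be found in the camera images.
- tray: pale blue rigid formed tray, top of the nested stack, 120 g. Rim 160 (x) x 120 (y) mm, a flange 12 mm wide, 4 thick, its top 24 mm above the underside; skirt below it 136 x 96 mm; floor 5 mm thick, cavity open upward. Origin: centre of its underside, z up. Orange tab on the rim at its (-x,-y) corner. Its skirt is nested 14 mm deep in the next tray, 3 mm play each side.
- tray_tab (a point): grip point on the tray's orange tab (8 mm thick, 26 wide, 30 tall above the rim): 20 mm above the rim top, 10 mm below the tab's top; x -70, y -50.7, z 44 mm in the tray's frame. Pinch the tab along its thin direction, which points level towards the tray's centre, 0.627 rad from the tray's x axis towards its y axis. Axes as the tray's.
- tray_far (a point): the underside corner of the top tray's skirt opposite the tab (x 68, y 48, z 0 mm in the tray's frame): the corner about which it peels. Axes as the tray's.
- stack: remaining nested trays (darker blue) in a grey holder 176 x 136 mm, fixed. Rim 160 x 120 mm, top at 50 mm. Origin: centre of the holder's underside; axes as the seated top tray's, whose origin is 36 mm above this one. Four sprung nibs in its long walls cling to the top tray's skirt, 3 to 5 N each (level pull about 15 N, corner lift about half), until that has risen 8 mm.
- bottle: empty amber reagent bottle with a white cap standing in the top tray, about 35 g: body 28 mm diameter up to 52 mm, then a neck and a 21 mm cap, 72 mm tall in all. Origin: centre of its foot; z up through the cap.
- bin: yellow open reject bin fixed to the bench, 160 (x) x 140 (y) x 85 mm high, walls 4 mm. Origin: centre of its underside.
- panel: flat inspection light panel fixed to the bench, white lit face in a black frame, 180 x 140 x 12 mm. Origin: centre of its underside on the bench.
- rack: orange tube rack with four capped tubes, 50 x 100 mm, 72 mm tall; a bystander. Origin: centre of its underside.
- carton: white and blue reagent carton, 60 x 80 x 60 mm with an open flap up to 85 mm; a bystander. Origin: centre of its underside.
- jar: small jar with a blue cap, 44 mm diameter, 55 mm tall; a bystander. Origin: centre of its underside.

How it is judged:
By the outcome, as a careful person would: the job done as asked, in the order asked, and still so for the second after the job is handed in, while the arm keeps its last pose, push and grip.
It also fails if it takes over 61 s, if anything falls off the work surface, if the arm or the gripper's body presses on something with over 40 N, if the wrist force passes 120 N, or if a joint passes its speed limit or range.

ROBOT

A 6-joint arm with a two-finger parallel gripper is mounted at the origin on the work surface. World frame = base frame: x ahead of the robot, y to its left, z up, the work surface at z = 0. Lengths are in m, angles in rad, forces in N, time in s.
With the tool pointing down it reaches from about 0.3 to 0.875 m from the base axis. Payload 6.4 kg.
Tool frame: the origin (TCP) lies between the finger pads; the fingertips stand ctrl.tip_reach ahead of it and the grasp point (between the pads) lies 11 mm behind it (ctrl.tip_reach is the distance from the TCP to the fingertips, in m); z points along the fingers, x is the direction in which the jaws open and shut, and the axes are right-handed (so a half turn about z gives the same grasp; the last joint's range is limited). The gripper opens to 85 mm and grips with 20 to 120 N. Pads are 22 mm wide; open, the fingers measure 114 mm over their backs; the gripper's body (76 mm by 85 mm) begins 54 mm behind the grasp point. The pads swing forward as they close: fully open they stand 13 mm farther back than shut.
Start: joints at [1.138, 0.181, 1.607, -0, 1.354, -0.206], TCP at [0.129, 0.56, 0.239] pointing down, gripper open.
Joint ranges: [-2.99, 2.99], [-0.89, 2.07], [0.3, 2.58], [-1.14, 4.28], [0, 2.63], [-3.12, 3.12]. Speed limits (rad/s): [2.57, 2.57, 3.01, 3.14, 3.14, 3.14].

INTERFACE

Orientations are given as a unit quaternion [w, x, y, z].
In Python, from bench import telemetry, viewer, ticket, nets, ctrl gives the robot as it stands.
- The arm moves only by the tool step_arm, never from a script. Its argument "plan" is a list of rows, each a list of 2 entries, a list of its own where there are three numbers: the shift along the tool's x, y, z in m, then the turn, a rotation vector about the tool's x, y, z in degrees. A call has 1 to 5 rows; each row is the pose to reach, as a shift and turn from the pose commanded when the call began, along the tool's axes at that moment; what a row does not reach only later rows make up. A row lasts 1/10 s, in which the tool goes at most 50 mm and 8.59 degrees, less where a joint would pass 70% of its speed; a pose out of reach is approached as far as the arm can. A call with a gripper value outside its range is refused whole. "fingers" is the opening in per cent of the stroke, from 0 (shut) to 100 (fully open), set as the call begins (left out, the last holds). The fingers move at their own pace and stop on an object; the grip force is fixed at half the most. Time passes only in rows, so rows that repeat a pose let the fingers close. It gives the time, the measured TCP pose, the force and the opening at its end, in the units of the state.
- telemetry.get_obs(): the state, without advancing time (a new reading comes with each control period).
- viewer.camera(name): name is "scene" or "side" or "wrist"; returns the picture (420x560x3 uint8, red, green, blue); there is no depth.
- viewer.get_calibration(name): a dict with "K" (3x3 intrinsics, pixels), "origin" and "orientation" of the camera in the world. Camera axes: x right, y up, looking along -z (the intrinsics and any distortion apply to the point x, -y, -z); pixel columns grow to the right and rows downward; lengths in m; the calibration is good to about 2 mm. The wrist camera is an equidistant fisheye: a pixel r from the principal point sees the ray r / f radians off the axis. A picture is of the moment at which its call begins: read the wrist's pose just before it. get_calibration takes no time and is no camera call; for the wrist camera it gives the pose at the moment of the call.
- ticket.hand_in(): hands the job in, once; it reports no verdict.
Trained networks look in the newest picture that a camera, given by its name, has taken for a name from the list of things; names that differ only in an ending like _2 or _b are one class to them, and where a whole thing is asked for, a point or a joint stands for the part that bears it (a point fixed in the world has none). Each returns a list of dicts, best first, with "score" (0 to 1); they miss things now and then, are a little off and sometimes report something else, mostly with a low value. They report only what shows in the picture. A call takes as long as a camera call.
- nets.boxes_of(thing, camera): "extent" ([left, top, right, bottom] in pixels, round what is visible of it).
The state is a dict: "time_s": time; "q": joint angles; "dq": joint speeds; "joint_efforts": joint torques, N m; "eef_pos": TCP position; "eef_rot": TCP orientation; "wrist_force": force on the tool from outside, world axes, zero at the start; "torque": the same for the moment, N m; "opening": opening from 0.0 (shut) to 1.0 (fully open).
Only numpy, scipy, OpenCV 4.12 (cv2) and the standard library are available. Lean on these libraries where they do the work, as an engineer would, in place of code of your own. Each camera call takes 0.05 s, during which the arm holds its last target.

## Working session

There is one attempt and no reset: what is moved stays moved. The work goes in short steps, Python scripts to look and compute and a tool call to move; the robot and the scene stay as the last step left them, time stands still between calls to the robot, and variables do not carry over. Pictures are saved under pics/ and viewed, and the job is handed in when it is done.

Besides the shell and the picture viewer there is one more tool, called after ">>>" as name(argument=value, ...) on one line, values as JSON. step_arm: Moves the arm, as the interface text tells. Its arguments: {"type":"object","properties":{"plan":{"type":"array"},"fingers":{"type":"number"}},"required":["plan"]}

```bash
mkdir -p pics; ls; python3 - <<'E'
from bench import telemetry, viewer, ticket, nets, ctrl
import cv2
o=telemetry.get_obs(); print(o, ctrl.tip_reach)
for c in ["scene","side","wrist"]:
    im=viewer.camera(c); cv2.imwrite(f"pics/{c}0.png",im[:,:,::-1])
    k=viewer.get_calibration(c); print(c,k)
    for t in ["tray","tray_tab","bottle","bin","panel","stack"]:
        print(t,[(d["score"],d["extent"]) for d in nets.boxes_of(t,c)][:2])
E
```

```text
pics
{'time_s': 0.0, 'q': array([ 1.13767826e+00,  1.81558353e-01,  1.60799933e+00, -5.43279789e-06,
        1.35383627e+00, -2.06296978e-01]), 'dq': array([-6.80873142e-05, -3.84758341e-04,  6.57359692e-04, -7.12980634e-04,
        5.49937787e-04, -3.20608246e-04]), 'joint_efforts': array([-1.96120207e-03, -4.44882917e+01, -3.51321530e+01, -6.23175238e-04,
        9.26998066e-03,  3.84203091e-06]), 'eef_pos': array([0.12905494, 0.55976858, 0.23837862]), 'eef_rot': array([ 4.06798411e-04,  7.82585153e-01,  6.22542904e-01, -8.03551865e-04]), 'wrist_force': array([-0.41275204, -0.03034812, -0.07418337]), 'torque': array([0.02180661, 0.02748989, 0.00628574]), 'opening': 0.9978925599179869} 0.008
scene {'K': array([[453.33807963,   0.        , 273.67247061],
       [  0.        , 453.33807963, 210.16595538],
       [  0.        ,   0.        ,   1.        ]]), 'origin': array([1.35340981, 0.27714651, 0.91064786]), 'orientation': array([0.52530504, 0.22524456, 0.31231712, 0.75880005])}
tray [(0.76, [352.0, 181.0, 414.5, 239.1])]
tray_tab [(0.75, [359.0, 180.7, 414.3, 236.5]), (0.65, [335.
[... 715 characters left out ...]
4.0])]
panel [(0.9, [286.8, 156.4, 348.3, 192.6]), (0.4, [265.3, 303.0, 351.3, 369.1])]
stack [(0.66, [260.6, 328.5, 351.4, 384.1]), (0.22, [214.7, 200.1, 281.2, 261.3])]
wrist {'K': array([[325.1922621 ,   0.        , 278.21741684],
       [  0.        , 325.1922621 , 202.7578338 ],
       [  0.        ,   0.        ,   1.        ]]), 'origin': array([0.04671232, 0.5787874 , 0.374243  ]), 'orientation': array([ 0.77185955, -0.12907812, -0.10303435,  0.6139671 ])}
tray [(0.94, [118.5, 361.1, 160.6, 412.1])]
tray_tab [(0.81, [116.1, 369.0, 158.4, 412.9])]
bottle [(0.97, [130.0, 383.9, 153.6, 417.9])]
bin [(0.55, [105.6, 408.1, 120.5, 419.6])]
panel [(0.67, [0.0, 363.0, 31.0, 401.3])]
stack []
```

```bash
python3 - <<'E'
import cv2
a=cv2.imread("pics/scene0.png"); b=cv2.imread("pics/side0.png")
cv2.imwrite("pics/sc_c.png",cv2.resize(a[150:350,130:430],None,fx=2.6,fy=2.6,interpolation=3))
cv2.imwrite("pics/si_c.png",cv2.resize(b[140:400,190:400],None,fx=2.3,fy=2.3,interpolation=3))
E
```

```text
(no output)
```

View pics/scene0.png

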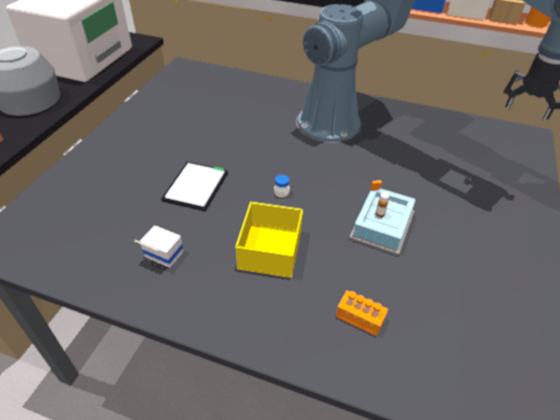

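View pics/side0.png

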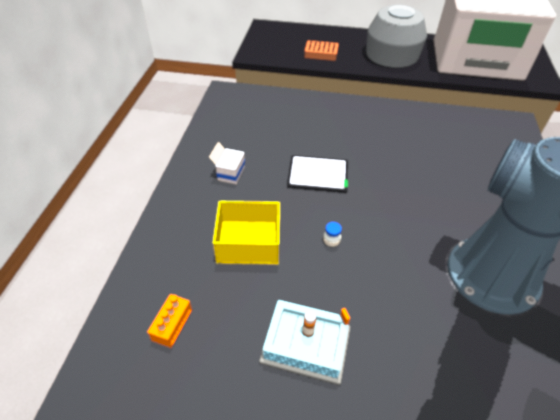

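View pics/wrist0.png

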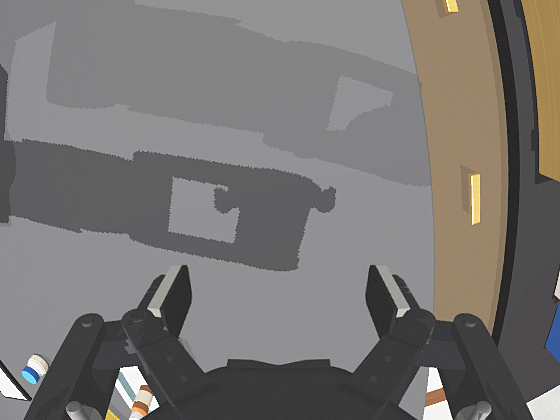

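View pics/sc_c.png

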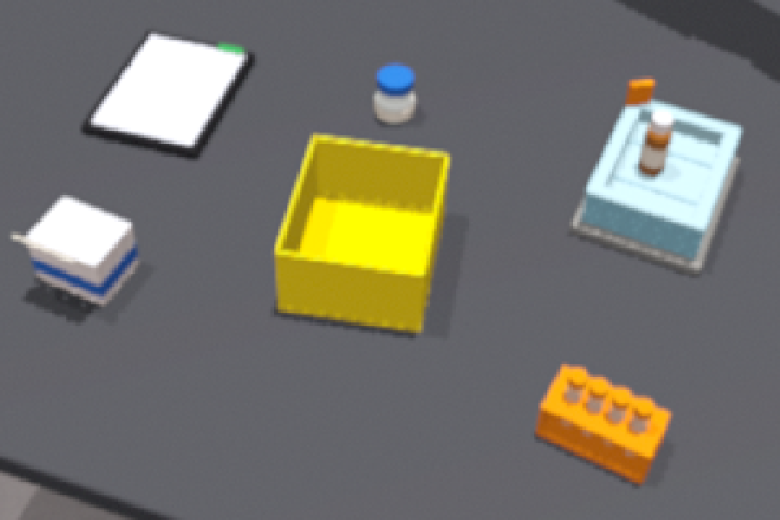

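View pics/si_c.png

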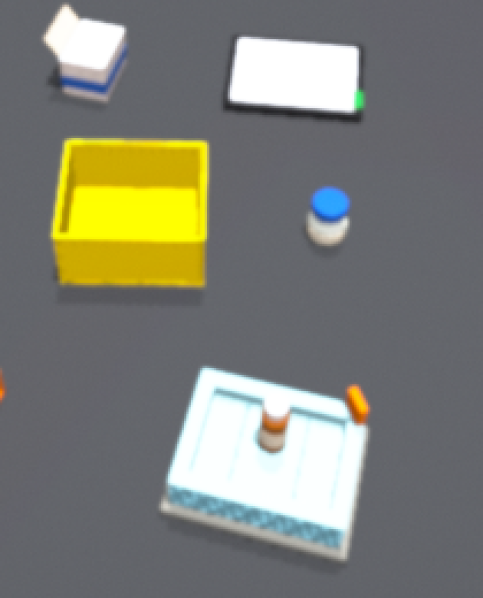

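```bash
cat > h.py <<'E'
import numpy as np, cv2
from scipy.spatial.transform import Rotation as R
from bench import telemetry, viewer, ticket, nets, ctrl
def rq(q): return R.from_quat([q[1],q[2],q[3],q[0]])
def ray(k,px,fish=False):
    K=k["K"]; u=(px[0]-K[0,2])/K[0,0]; v=(px[1]-K[1,2])/K[1,1]
    if fish:
        r=np.hypot(u,v); s=np.sin(r)/r if r>1e-9 else 1; d=np.array([u*s,v*s,np.cos(r)])
    else: d=np.array([u,v,1.])
    d=np.array([d[0],-d[1],-d[2]]); d/=np.linalg.norm(d)
    return np.array(k["origin"]), rq(k["orientation"]).apply(d)
def onz(k,px,z,fish=False):
    o,d=ray(k,px,fish); return o+d*(z-o[2])/d[2]
def proj(k,P,fish=False):
    p=rq(k["orientation"]).inv().apply(np.atleast_2d(P)-k["origin"]); p=p*[1,-1,-1]
    K=k["K"]
    if fish:
        r=np.hypot(p[:,0],p[:,1]); th=np.arctan2(r,p[:,2]); s=th/np.maximum(r,1e-9)
        uv=p[:,:2]*s[:,None]
    else: uv=p[:,:2]/p[:,2:]
    return uv*[K[0,0],K[1,1]]+[K[0,2],K[1,2]]
E
python3 - <<'E'
from h import *
k={c:viewer.get_calibration(c) for c in("scene","side")}
def s(x,y):return(130+x/2.6,150+y/2.6)
def t(x,y):return(190+x/2.3,140+y/2.3)
P=lambda n,c,p,z:print(n,c,onz(k[c],p,z)[:2].round(3))
for n,p,q,z in [("bin rim a",(314,136),(64,141),.085),("b",(449,153),(207,143),.085),("c",(425,275),(207,243),.085),("d",(280,258),(55,240),.085)]:
    P(n,"scene",s(*p),z);P(n,"side",t(*q),z)
for p in [(152,33),(255,55),(197,157),(85,128)]:P("panel","scene",s(*p),.012)
for p in [(236,38),(365,45),(360,118),(227,106)]:P("panel","side",t(*p),.012)
for p in [(640,101),(741,124),(690,225),(588,190)]:P("rim","scene",s(*p),.060)
for p in [(204,369),(368,425),(168,487),(345,525)]:P("rim","side",t(*p),.060)
P("bottle cap","scene",s(661,118),.041+.072);P("bottle cap","side",t(276,406),.041+.07)
P("bottle foot","scene",s(652,172),.041);P("bottle foot","side",t(271,445),.041)
P("tab top","scene",s(641,83),.09);P("tab top","side",t(356,392),.088)
P("jar","scene",s(396,80),.055);P("carton","scene",s(82,230),.06);P("rack","scene",s(610,410),.06)
E
```

```text
bin rim a scene [ 0.561 -0.068]
bin rim a side [ 0.717 -0.038]
b scene [0.535 0.067]
b side [ 0.556 -0.065]
c scene [0.693 0.095]
c side [0.531 0.076]
d scene [ 0.722 -0.035]
d side [0.688 0.101]
panel scene [ 0.395 -0.349]
panel scene [ 0.388 -0.216]
panel scene [ 0.567 -0.204]
panel scene [ 0.57  -0.339]
panel side [ 0.562 -0.335]
panel side [ 0.386 -0.353]
panel side [ 0.383 -0.212]
panel side [ 0.553 -0.202]
rim scene [0.36 0.23]
rim scene [0.357 0.337]
rim scene [0.521 0.311]
rim scene [0.511 0.207]
rim side [0.51  0.209]
rim side [0.349 0.239]
rim side [0.521 0.332]
rim side [0.363 0.337]
bottle cap scene [0.439 0.257]
bottle cap side [0.436 0.263]
bottle foot scene [0.443 0.262]
bottle foot side [0.436 0.266]
tab top scene [0.366 0.227]
tab top side [0.365 0.223]
jar scene [ 0.417 -0.03 ]
carton scene [ 0.738 -0.236]
rack scene [0.757 0.282]
```

```bash
cat >> h.py <<'E'
def toolR(): 
    o=telemetry.get_obs(); return o["eef_pos"],rq(o["eef_rot"]),o
def goal(p,jaw_deg,cmdp=None,cmdR=None):
    """print shift/turn in tool axes for TCP p and pointing-down tool with jaw dir angle"""
    p0,R0,o=toolR()
    best=None
    for a in (jaw_deg,jaw_deg+180):
        a=np.radians(a); Rt=R.from_matrix(np.array([[np.cos(a),np.sin(a),0],[np.sin(a),-np.cos(a),0],[0,0,-1.]]))
        rv=(R0.inv()*Rt).as_rotvec(degrees=True)
        if best is None or np.linalg.norm(rv)<np.linalg.norm(best): best=rv
    sh=R0.inv().apply(np.array(p)-p0)
    print("t",round(o["time_s"],2),"pos",p0.round(4),"open",round(o["opening"],3),"F",o["wrist_force"].round(1)); print("shift mm",(sh*1000).round(1),"turn",best.round(2))
    return sh,best
E
python3 - <<'E'
from h import *
p,Rt,o=toolR(); k=viewer.get_calibration("wrist")
print(Rt.inv().apply(np.array(k["origin"])-p), Rt.inv().apply(rq(k["orientation"]).as_matrix().T), Rt.as_matrix().round(3))
goal((0.43,0.262,0.25),119)
E
```

```text
[-0.00055697 -0.0846016  -0.13490743] [[ 9.99999883e-01  1.19659266e-05 -4.83083650e-04]
 [ 1.68701628e-04 -9.45438766e-01  3.25799801e-01]
 [-4.52827513e-04 -3.25799844e-01 -9.45438658e-01]] [[ 0.225  0.974 -0.   ]
 [ 0.974 -0.225  0.   ]
 [ 0.    -0.    -1.   ]]
t 1.05 pos [0.1293 0.5603 0.2393] open 1.0 F [-0.5 -0.3 -0.4]
shift mm [-223.1  360.1  -10.7] turn [ -0.    -0.   -41.99]
```

```bash
python3 - <<'E'
from h import *
goal((0.48,0.285,0.26),119)
E
```

```text
t 1.05 pos [0.1293 0.5603 0.2393] open 1.0 F [-0.5 -0.3 -0.4]
shift mm [-189.4  403.7  -20.7] turn [ -0.    -0.   -41.99]
```

>>> step_arm(plan=[[[-0.019, 0.04, -0.004], [0, 0, -4]], [[-0.038, 0.08, -0.008], [0, 0, -8]], [[-0.057, 0.121, -0.012], [0, 0, -12]], [[-0.076, 0.161, -0.016], [0, 0, -17]], [[-0.095, 0.202, -0.02], [0, 0, -21]]], fingers=60)

```text
time_s: 1.55
eef_pos: [0.3058, 0.4211, 0.2597]
eef_rot: [0.0, 0.655, 0.756, 0.0]
wrist_force: [0.2, 0.7, -0.4]
opening: 0.6
```

```bash
python3 - <<'E'
from h import *
goal((0.48,0.285,0.26),119)
E
```

```text
t 1.55 pos [0.3058 0.4211 0.2597] open 0.6 F [ 0.2  0.7 -0.4]
shift mm [-159.7  152.9   -0.3] turn [ 3.000e-02 -2.000e-02 -2.078e+01]
```

>>> step_arm(plan=[[[-0.032, 0.031, 0], [0, 0, -4]], [[-0.064, 0.061, 0], [0, 0, -8]], [[-0.096, 0.092, 0], [0, 0, -12]], [[-0.128, 0.122, 0], [0, 0, -17]], [[-0.159, 0.152, 0], [0, 0, -21]]])

```text
time_s: 2.05
eef_pos: [0.4787, 0.2846, 0.2595]
eef_rot: [0.0, 0.506, 0.862, 0.0]
wrist_force: [-0.0, -0.0, 0.3]
opening: 0.597
```

```bash
python3 - <<'E'
from h import *
print(telemetry.get_obs()["dq"].round(3))
im=viewer.camera("wrist");cv2.imwrite("pics/w1.png",im[:,:,::-1])
k=viewer.get_calibration("wrist"); print(k)
for t in ["tray","tray_tab","bottle"]: print(t,nets.boxes_of(t,"wrist")[:2])
import pickle;pickle.dump(k,open("kw1.pkl","wb"))
goal((0.44,0.262,0.25),119)
E
```

```text
[-0.68   0.325 -0.361  0.005  0.03  -1.356]
{'K': array([[325.1922621 ,   0.        , 278.21741684],
       [  0.        , 325.1922621 , 202.7578338 ],
       [  0.        ,   0.        ,   1.        ]]), 'origin': array([0.40902263, 0.23931561, 0.39423253]), 'orientation': array([ 0.49910835, -0.08557611, -0.14286755,  0.85038606])}
tray [{'extent': [199.8, 38.1, 377.9, 225.0], 'score': 0.61}]
tray_tab [{'extent': [198.7, 42.9, 376.3, 227.9], 'score': 0.95}, {'extent': [156.5, 286.3, 227.3, 341.5], 'score': 0.46}]
bottle [{'extent': [262.3, 112.5, 293.3, 144.6], 'score': 0.95}]
t 2.25 pos [0.4778 0.2853 0.259 ] open 0.602 F [-0.6  0.4  0. ]
shift mm [ -2.2 -44.4   9. ] turn [-0.04 -0.03 -0.16]
```

View pics/w1.png

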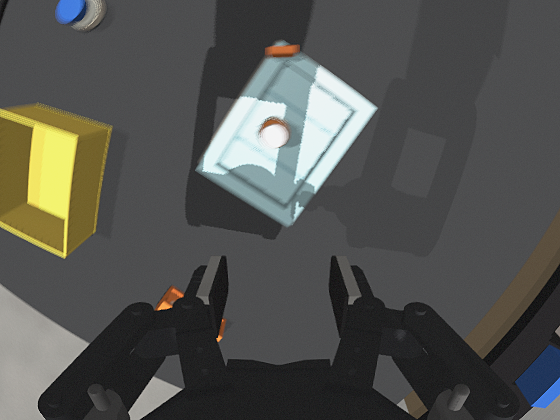

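```bash
python3 - <<'E'
from h import *
import pickle
k=viewer.get_calibration("wrist")
im=viewer.camera("wrist")[:,:,::-1];cv2.imwrite("pics/w2.png",im)
pickle.dump(k,open("kw.pkl","wb"))
cv2.imwrite("pics/w2c.png",cv2.resize(im[30:240,180:400],None,fx=2.8,fy=2.8,interpolation=3))
print(nets.boxes_of("bottle","wrist"))
E
```

```text
[{'extent': [259.2, 112.1, 291.3, 144.8], 'score': 0.66}]
```

View pics/w2c.png

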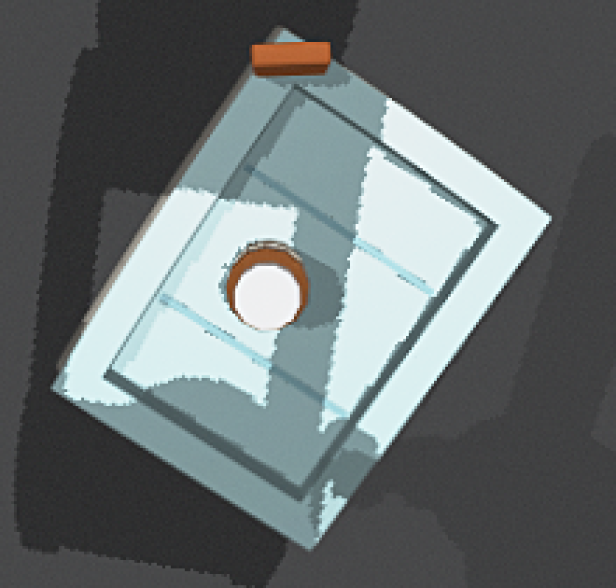

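```bash
cat > fit.py <<'E'
from h import *
import pickle
from scipy.optimize import least_squares
k=pickle.load(open("kw.pkl","rb"))
c=lambda x,y:(180+x/2.8,30+y/2.8)
px=np.array([c(551,217),c(312,549),c(55,388)])
M=np.array([[-80,60,60],[80,60,60],[80,-60,60]])/1000.
def f(v):
    P=R.from_euler("z",v[2]).apply(M)+[v[0],v[1],0]
    return (proj(k,P,True)-px).ravel()
s=least_squares(f,[.436,.272,-.12]); x,y,a=s.x
print("tray",s.x, "deg",np.degrees(a),"res px",s.fun.round(2))
T=R.from_euler("z",a)
tab=T.apply([-.07,-.0507,.08])+[x,y,0]; print("tab",tab, "jaw deg",np.degrees(a+.627))
t0=T.apply([-.07,-.0507,.09])+[x,y,0]
print("tab top pred crop",(proj(k,t0,True)-[180,30])*2.8)
print("cap",onz(k,c(267,296),.113,True), "body",onz(k,c(267,284),.093,True))
print("tabtop meas",onz(k,c(291,50),.09,True))
E
python3 fit.py; python3 - <<'E'
from h import *
p,Rt,o=toolR();print(p)
E
```

```text
tray [ 0.43663124  0.27349741 -0.08397386] deg -4.811347921635447 res px [ 0.57 -0.22  0.12  0.2  -0.68  0.11]
tab [0.36262543 0.22884733 0.08      ] jaw deg 31.113105833067173
tab top pred crop [[293.15211009  52.73160189]]
cap [0.43573268 0.25950192 0.113     ] body [0.43448711 0.25865904 0.093     ]
tabtop meas [0.36215095 0.22778756 0.09      ]
[0.47663947 0.28655513 0.2591498 ]
```

```bash
python3 - <<'E'
from h import *
goal((0.4355,0.2593,0.07),119)
E
```

```text
t 2.35 pos [0.4766 0.2866 0.2591] open 0.602 F [ 0.5 -0.2  0.9]
shift mm [ -4.  -49.1 189.2] turn [-0.03 -0.03  0.  ]
```

>>> step_arm(plan=[[[-0.003, -0.025, 0.02], [0, 0, 0]], [[-0.004, -0.049, 0.055], [0, 0, 0]], [[-0.004, -0.049, 0.095], [0, 0, 0]], [[-0.004, -0.049, 0.125], [0, 0, 0]], [[-0.004, -0.049, 0.125], [0, 0, 0]]])

```text
time_s: 2.85
eef_pos: [0.4321, 0.2587, 0.1304]
eef_rot: [-0.003, 0.507, 0.862, -0.003]
wrist_force: [-1.4, -0.1, 1.1]
opening: 0.603
```

```bash
python3 - <<'E'
from h import *
im=viewer.camera("wrist")[:,:,::-1];cv2.imwrite("pics/w3.png",im)
goal((0.4355,0.2593,0.07),119)
E
```

```text
t 2.9 pos [0.4342 0.2593 0.133 ] open 0.596 F [ 0.  -0.4  1.3]
shift mm [-0.7  1.4 63. ] turn [-0.24 -0.06  0.1 ]
```

View pics/w3.png

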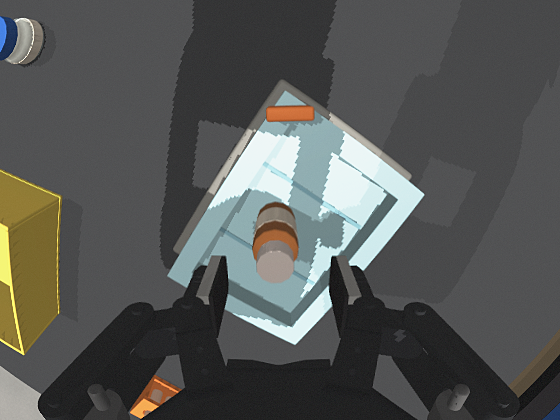

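>>> step_arm(plan=[[[-0.001, 0.001, 0.025], [0, 0, 0]], [[-0.001, 0.001, 0.048], [0, 0, 0]], [[-0.001, 0.001, 0.061], [0, 0, 0]], [[-0.001, 0.001, 0.062], [0, 0, 0]], [[-0.001, 0.001, 0.062], [0, 0, 0]]])

```text
time_s: 3.4
eef_pos: [0.4386, 0.2589, 0.0735]
eef_rot: [0.001, 0.507, 0.862, 0.001]
wrist_force: [-0.3, -0.2, 0.5]
opening: 0.604
```

```bash
python3 - <<'E'
from h import *
im=viewer.camera("wrist")[:,:,::-1];cv2.imwrite("pics/w4.png",im)
goal((0.4355,0.2593,0.07),119)
E
```

```text
t 3.45 pos [0.4389 0.2589 0.0738] open 0.6 F [-0.2 -0.   0.9]
shift mm [ 2.  -2.8  3.8] turn [0.13 0.03 0.02]
```

View pics/w4.png

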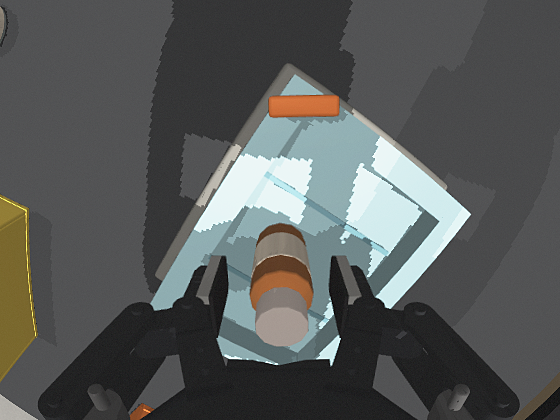

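>>> step_arm(plan=[[[0.001, -0.002, 0.003], [0, 0, 0]], [[0.001, -0.002, 0.003], [0, 0, 0]], [[0.001, -0.002, 0.003], [0, 0, 0]], [[0.001, -0.002, 0.003], [0, 0, 0]], [[0.001, -0.002, 0.003], [0, 0, 0]]], fingers=0)

```text
time_s: 3.95
eef_pos: [0.4361, 0.2585, 0.0701]
eef_rot: [0.0, 0.508, 0.862, 0.0]
wrist_force: [-1.8, 0.2, 6.7]
opening: 0.308
```

>>> step_arm(plan=[[[0, 0, 0], [0, 0, 0]], [[0, 0, -0.01], [0, 0, 0]], [[0, 0, -0.03], [0, 0, 0]], [[0, 0, -0.06], [0, 0, 0]], [[0, 0, -0.1], [0, 0, 0]]])

```text
time_s: 4.45
eef_pos: [0.4341, 0.2577, 0.1691]
eef_rot: [-0.001, 0.508, 0.862, -0.002]
wrist_force: [0.1, -0.2, -0.6]
opening: 0.309
```

```bash
python3 - <<'E'
from h import *
im=viewer.camera("wrist")[:,:,::-1];cv2.imwrite("pics/w5.png",im)
goal((0.625,0.02,0.2),119)
E
```

```text
t 4.5 pos [0.4385 0.2593 0.1771] open 0.308 F [3.4 1.9 5.3]
shift mm [-299.8   47.1  -21.9] turn [0.46 0.1  0.02]
```

View pics/w5.png

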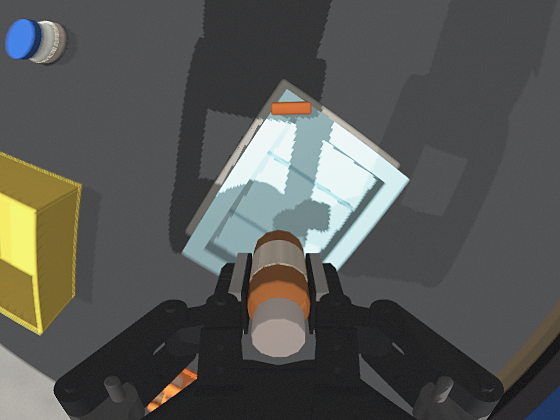

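>>> step_arm(plan=[[[-0.03, 0.005, -0.015], [0, 0, 0]], [[-0.075, 0.012, -0.022], [0, 0, 0]], [[-0.12, 0.019, -0.022], [0, 0, 0]], [[-0.165, 0.026, -0.022], [0, 0, 0]], [[-0.21, 0.033, -0.022], [0, 0, 0]]])

```text
time_s: 5.0
eef_pos: [0.5672, 0.0891, 0.1918]
eef_rot: [0.0, 0.507, 0.862, 0.0]
wrist_force: [0.7, 1.3, -0.5]
opening: 0.306
```

>>> step_arm(plan=[[[-0.04, 0.006, 0], [0, 0, 0]], [[-0.07, 0.011, 0], [0, 0, 0]], [[-0.09, 0.014, 0.03], [0, 0, 0]], [[-0.09, 0.014, 0.065], [0, 0, 0]], [[-0.09, 0.014, 0.09], [0, 0, 0]]])

```text
time_s: 5.5
eef_pos: [0.6215, 0.0178, 0.0992]
eef_rot: [-0.001, 0.508, 0.861, -0.0]
wrist_force: [-1.1, -0.2, -0.7]
opening: 0.304
```

```bash
python3 - <<'E'
from h import *
im=viewer.camera("wrist")[:,:,::-1];cv2.imwrite("pics/w6.png",im)
im=viewer.camera("side")[:,:,::-1];cv2.imwrite("pics/s6.png",im)
goal((0.625,0.02,0.09),119)
E
```

```text
t 5.6 pos [0.6188 0.0188 0.0969] open 0.311 F [ 0.4 -0.4 -0.8]
shift mm [-2.   6.   6.8] turn [-0.39 -0.3  -0.03]
```

View pics/w6.png

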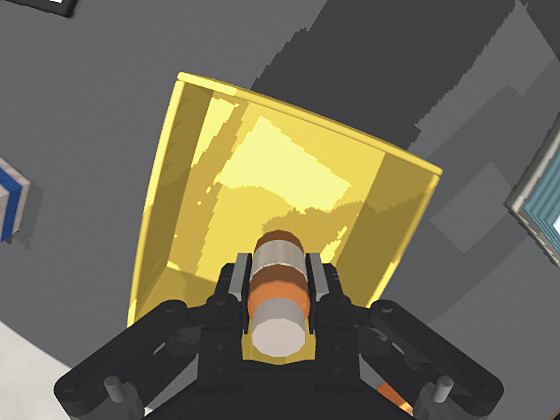

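View pics/s6.png

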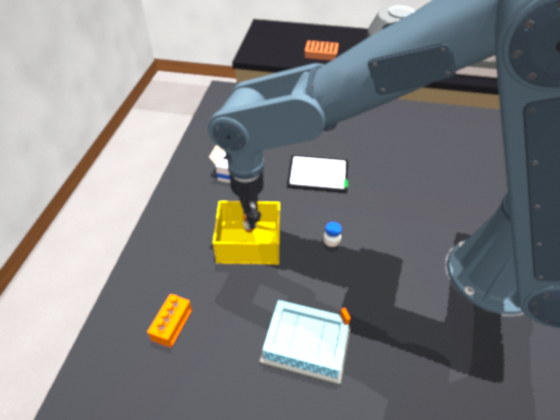

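Bottle in the bin's mouth, centred (side view ~250,225). Release after a slight lowering.

>>> step_arm(plan=[[[0, 0.005, 0.01], [0, 0, 0]], [[0, 0.005, 0.02], [0, 0, 0]], [[0, 0.005, 0.02], [0, 0, 0]]])

```text
time_s: 5.9
eef_pos: [0.6264, 0.0215, 0.081]
eef_rot: [-0.0, 0.507, 0.862, -0.0]
wrist_force: [-0.1, 0.9, -0.5]
opening: 0.312
```

>>> step_arm(plan=[[[0, 0, 0], [0, 0, 0]], [[0, 0, 0], [0, 0, 0]], [[0, 0, 0], [0, 0, 0]], [[0, 0, 0], [0, 0, 0]], [[0, 0, 0], [0, 0, 0]]], fingers=60)

```text
time_s: 6.4
eef_pos: [0.6267, 0.0211, 0.0816]
eef_rot: [0.0, 0.508, 0.862, 0.0]
wrist_force: [0.0, 1.0, -0.9]
opening: 0.603
```

>>> step_arm(plan=[[[0, 0, -0.02], [0, 0, 0]], [[0, 0, -0.05], [0, 0, 0]], [[0, 0, -0.09], [0, 0, 0]], [[0, 0, -0.13], [0, 0, 0]], [[0, 0, -0.16], [0, 0, 0]]])

```text
time_s: 6.9
eef_pos: [0.6272, 0.021, 0.2444]
eef_rot: [0.001, 0.508, 0.862, 0.001]
wrist_force: [0.3, -0.2, -0.3]
opening: 0.599
```

```bash
python3 - <<'E'
from h import *
im=viewer.camera("wrist")[:,:,::-1];cv2.imwrite("pics/w7.png",im)
goal((0.3626,0.2288,0.20),31.1)
E
```

```text
t 6.95 pos [0.6295 0.0207 0.25  ] open 0.6 F [1.3 0.2 3.6]
shift mm [ 311.7 -132.9   46.9] turn [ 6.700e-01 -7.000e-02  8.791e+01]
```

View pics/w7.png

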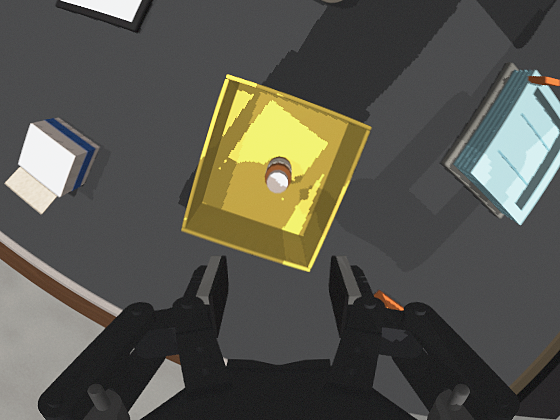

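```bash
python3 - <<'E'
from h import *
print(telemetry.get_obs()["q"].round(3))
goal((0.3623,0.2283,0.20),31.1)
E
```

```text
[-0.155  0.285  1.459 -0.     1.387 -2.232]
t 6.95 pos [0.6295 0.0207 0.25  ] open 0.6 F [1.3 0.2 3.6]
shift mm [ 311.4 -133.5   46.9] turn [ 6.700e-01 -7.000e-02  8.791e+01]
```

>>> step_arm(plan=[[[0.03, -0.013, 0], [0, 0, 8]], [[0.06, -0.026, 0], [0, 0, 16]], [[0.09, -0.039, 0], [0, 0, 24]], [[0.12, -0.052, 0], [0, 0, 32]], [[0.15, -0.065, 0], [0, 0, 40]]])

```text
time_s: 7.45
eef_pos: [0.4958, 0.1214, 0.2411]
eef_rot: [-0.0, 0.774, 0.634, 0.0]
wrist_force: [0.4, 0.0, -0.2]
opening: 0.6
```

```bash
python3 - <<'E'
from h import *
goal((0.3623,0.2283,0.20),31.1)
E
```

```text
t 7.45 pos [0.4958 0.1214 0.2411] open 0.6 F [ 0.4  0.  -0.2]
shift mm [  78.6 -151.9   41.1] turn [-0.000e+00 -1.000e-02  4.756e+01]
```

>>> step_arm(plan=[[[0.016, -0.031, 0], [0, 0, 8]], [[0.032, -0.06, 0], [0, 0, 16]], [[0.048, -0.092, 0.01], [0, 0, 24]], [[0.064, -0.122, 0.02], [0, 0, 32]], [[0.078, -0.151, 0.03], [0, 0, 40]]])

```text
time_s: 7.95
eef_pos: [0.3624, 0.2269, 0.211]
eef_rot: [-0.0, 0.944, 0.331, 0.0]
wrist_force: [0.7, 0.8, -0.3]
opening: 0.598
```

>>> step_arm(plan=[[[0, 0, 0], [0, 0, 8]], [[0, 0, 0.01], [0, 0, 8]], [[0, 0, 0.01], [0, 0, 8]], [[0, 0, 0.01], [0, 0, 8]]])

```text
time_s: 8.35
eef_pos: [0.3639, 0.2258, 0.201]
eef_rot: [0.0, 0.963, 0.268, -0.0]
wrist_force: [-1.1, 0.6, 0.2]
opening: 0.601
```

```bash
cat > look.py <<'E'
from h import *
import pickle,sys
k=viewer.get_calibration("wrist")
im=viewer.camera("wrist")[:,:,::-1];cv2.imwrite(f"pics/{sys.argv[1]}.png",im)
pickle.dump(k,open("kw.pkl","wb"))
E
python3 look.py w8; python3 - <<'E'
from h import *
goal((0.3623,0.2283,0.20),31.1)
E
```

```text
t 8.4 pos [0.3641 0.2258 0.2012] open 0.597 F [-1.   1.2  0.5]
shift mm [-0.2 -3.1  1.2] turn [ 0.    0.01 -0.03]
```

View pics/w8.png

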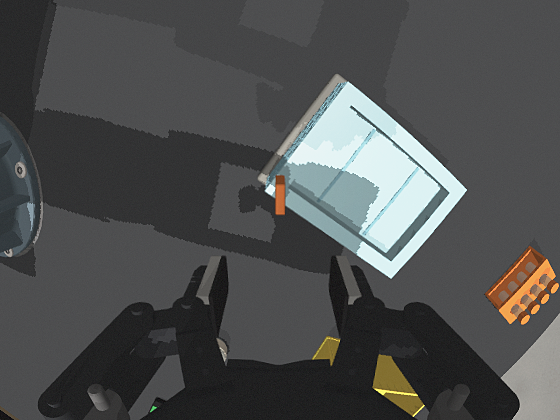

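```bash
python3 - <<'E'
import cv2
im=cv2.imread("pics/w8.png")
cv2.imwrite("pics/w8c.png",cv2.resize(im[65:290,250:475],None,fx=2.66,fy=2.66,interpolation=3))
cv2.imwrite("pics/w8t.png",cv2.resize(im[160:230,250:320],None,fx=8,fy=8,interpolation=3))
E
```

```text
(no output)
```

View pics/w8c.png

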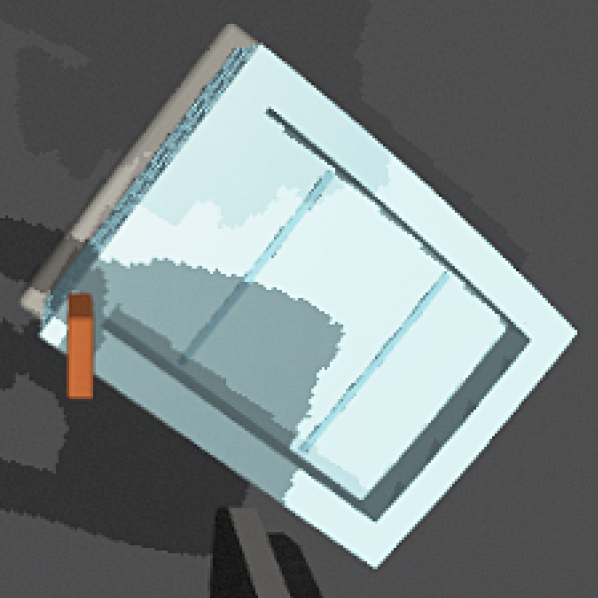

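View pics/w8t.png

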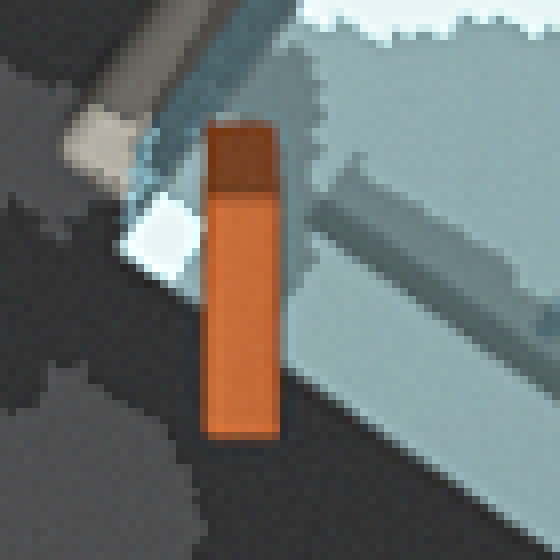

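```bash
python3 - <<'E'
from h import *
import pickle
from scipy.optimize import least_squares
k=pickle.load(open("kw.pkl","rb"))
c=lambda x,y:(250+x/2.66,65+y/2.66)
px=np.array([c(260,44),c(576,332),c(376,569),c(41,330)])
M=np.array([[-80,60,60],[80,60,60],[80,-60,60],[-80,-60,60]])/1000.
f=lambda v:(proj(k,R.from_euler("z",v[2]).apply(M)+[v[0],v[1],0],True)-px).ravel()
s=least_squares(f,[.436,.272,-.12]); x,y,a=s.x
print("tray",s.x,"res",s.fun.round(2)); T=R.from_euler("z",a)
print("tab",T.apply([-.07,-.0507,.08])+[x,y,0],np.degrees(a+.627),"meas",onz(k,(280.1,199.4),.09,True))
goal((0.363,0.228,0.074),31.1)
E
```

```text
tray [ 0.43777186  0.2724949  -0.09022131] res [ 0.8  -0.58  0.23 -0.04 -0.58 -0.76 -0.52  1.2 ]
tab [0.36348854 0.22830803 0.08      ] 30.75515327470544 meas [0.36336766 0.22808234 0.09      ]
t 8.4 pos [0.3641 0.2258 0.2012] open 0.597 F [-1.   1.2  0.5]
shift mm [  0.2  -2.5 127.2] turn [ 0.    0.01 -0.03]
```

>>> step_arm(plan=[[[0, -0.002, 0.03], [0, 0, 0]], [[0, -0.002, 0.07], [0, 0, 0]], [[0, -0.002, 0.1], [0, 0, 0]], [[0, -0.002, 0.115], [0, 0, 0]], [[0, -0.002, 0.115], [0, 0, 0]]])

```text
time_s: 8.9
eef_pos: [0.3613, 0.227, 0.0843]
eef_rot: [0.0, 0.964, 0.267, -0.002]
wrist_force: [-0.5, -0.9, -0.8]
opening: 0.598
```

```bash
python3 look.py w9; python3 - <<'E'
from h import *
goal((0.3634,0.2282,0.072),30.9)
E
```

```text
t 8.95 pos [0.3624 0.2274 0.0857] open 0.599 F [ 0.2  0.1 -0.4]
shift mm [ 1.3 -0.2 13.7] turn [-0.03  0.12  0.11]
```

View pics/w9.png

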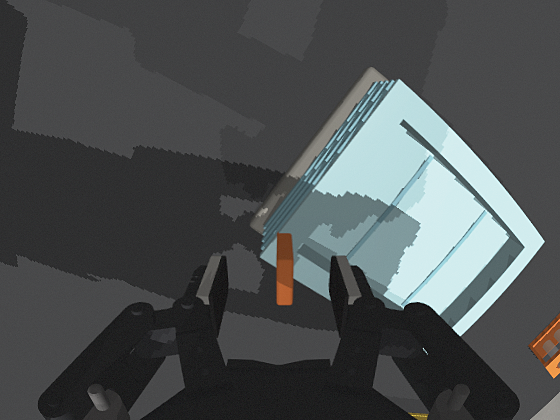

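```bash
python3 - <<'E'
from h import *
import pickle
im=cv2.imread("pics/w9.png")
cv2.imwrite("pics/w9t.png",cv2.resize(im[225:315,200:360],None,fx=5,fy=5,interpolation=0))
k=pickle.load(open("kw.pkl","rb"))
x,y,a=.4377,.2725,-.09
T=R.from_euler("z",a)
print(proj(k,T.apply([[-.07,-.0507,.09],[-.07,-.0507,.06]])+[x,y,0],True))
p,Rt,o=toolR(); print(proj(k,[p,p-Rt.apply([0,0,.011])],True),p)
E
```

```text
[[284.9347228  282.52850558]
 [284.20940173 252.98593651]]
[[282.01033326 278.14568661]
 [282.18579682 290.98848434]] [0.36238845 0.22740425 0.08573884]
```

View pics/w9t.png

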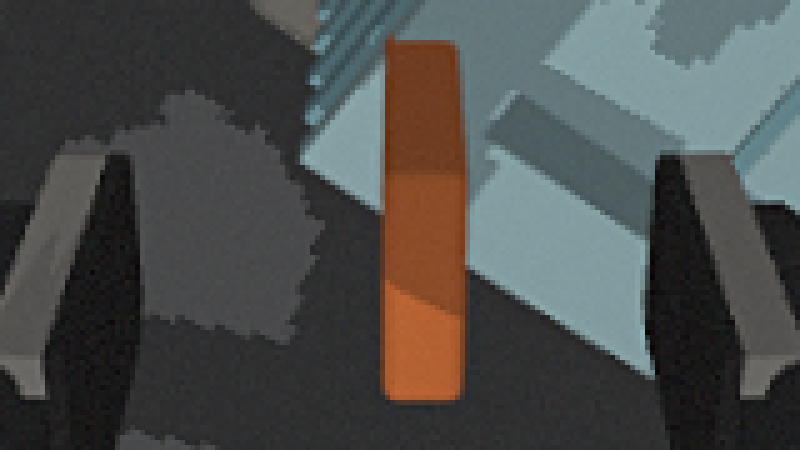

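>>> step_arm(plan=[[[0.0025, 0, 0.003], [0, 0, 0]], [[0.0025, 0, 0.008], [0, 0, 0]], [[0.0025, 0, 0.012], [0, 0, 0]], [[0.0025, 0, 0.013], [0, 0, 0]], [[0.0025, 0, 0.013], [0, 0, 0]]])

```text
time_s: 9.45
eef_pos: [0.3647, 0.2291, 0.0733]
eef_rot: [0.0, 0.964, 0.267, -0.0]
wrist_force: [0.6, -0.1, 0.3]
opening: 0.601
```

```bash
python3 look.py w10; python3 - <<'E'
from h import *
goal((0.3634,0.2282,0.072),30.9)
E
```

```text
t 9.5 pos [0.3647 0.2292 0.0734] open 0.6 F [ 0.5 -0.8 -0.4]
shift mm [-1.7  0.2  1.4] turn [ 0.   -0.    0.11]
```

View pics/w10.png

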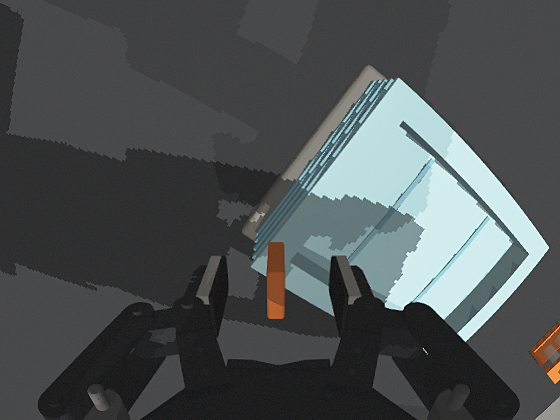

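>>> step_arm(plan=[[[-0.0005, 0, 0.001], [0, 0, 0]], [[-0.0005, 0, 0.001], [0, 0, 0]], [[-0.0005, 0, 0.001], [0, 0, 0]], [[-0.0005, 0, 0.001], [0, 0, 0]], [[-0.0005, 0, 0.001], [0, 0, 0]]], fingers=0)

```text
time_s: 10.0
eef_pos: [0.3639, 0.2288, 0.0724]
eef_rot: [0.0, 0.964, 0.267, -0.001]
wrist_force: [-4.2, -2.1, 5.3]
opening: 0.082
```

>>> step_arm(plan=[[[-0.0005, 0, 0], [0, 0, 0]], [[-0.0005, 0, 0], [0, 0, 0]], [[-0.0005, 0, 0], [0, 0, 0]]])

```text
time_s: 10.3
eef_pos: [0.3638, 0.2286, 0.0724]
eef_rot: [-0.0, 0.964, 0.267, -0.0]
wrist_force: [-4.1, -1.4, 5.5]
opening: 0.082
```

```bash
python3 look.py w11; python3 - <<'E'
from h import *
goal((0.3634,0.2282,0.072),30.9);o=telemetry.get_obs();print(o["torque"],o["eef_rot"])
E
```

```text
t 10.35 pos [0.3638 0.2286 0.0724] open 0.08 F [-3.8 -1.9  5.9]
shift mm [-0.6  0.2  0.4] turn [-0.    0.01  0.11]
[ 0.00142058  0.29410351 -0.0291554 ] [ 2.32512427e-06  9.63614809e-01  2.67294771e-01 -6.92090290e-05]
```

View pics/w11.png

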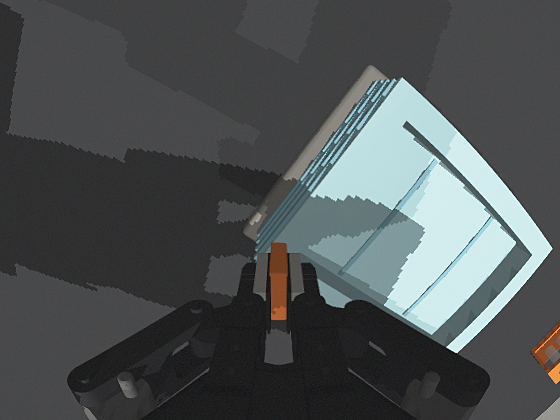

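>>> step_arm(plan=[[[0.0007, 0, -0.003], [0, -1, 0]], [[0.0014, 0, -0.006], [0, -2, 0]], [[0.0022, 0, -0.009], [0, -3, 0]], [[0.0029, 0, -0.012], [0, -4, 0]], [[0.0029, 0, -0.012], [0, -4, 0]]])

```text
time_s: 10.85
eef_pos: [0.3669, 0.2299, 0.0848]
eef_rot: [0.01, 0.963, 0.267, -0.034]
wrist_force: [0.0, -5.7, 0.1]
opening: 0.079
```

```bash
python3 look.py w12; python3 - <<'E'
from h import *
o=telemetry.get_obs();print(o["torque"],o["eef_rot"],o["wrist_force"],o["eef_pos"],o["opening"])
im=viewer.camera("side")[:,:,::-1];cv2.imwrite("pics/s12.png",im)
E
```

```text
[-1.11954072 -0.03530236  0.02082667] [ 0.01003854  0.96292684  0.26742536 -0.03398233] [-0.85195308 -6.12616694  0.67320741] [0.36684034 0.22975094 0.08462342] 0.08110413193034986
```

View pics/w12.png

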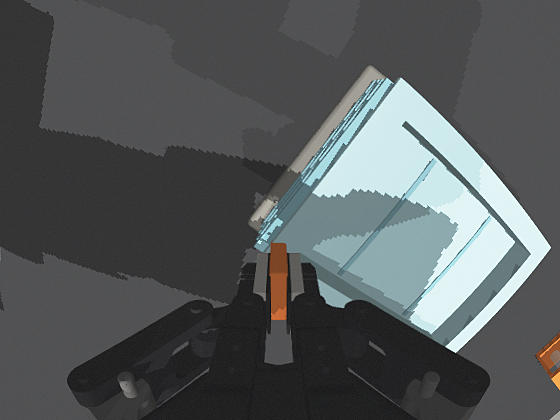

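>>> step_arm(plan=[[[0.0014, 0, -0.006], [0, -2, 0]], [[0.0029, 0, -0.012], [0, -4, 0]], [[0.0047, 0, -0.0175], [0, -6, 0]], [[0.0047, 0, -0.0175], [0, -6, 0]], [[0.0047, 0, -0.0175], [0, -6, 0]]])

```text
time_s: 11.45
eef_pos: [0.3716, 0.233, 0.1014]
eef_rot: [0.024, 0.96, 0.266, -0.084]
wrist_force: [-0.5, -4.4, 0.1]
opening: 0.081
```

```bash
python3 look.py w13; python3 - <<'E'
from h import *
o=telemetry.get_obs();print(o["torque"],o["eef_rot"],o["wrist_force"],o["eef_pos"],o["opening"])
a=viewer.camera("side")[:,:,::-1][280:400,240:370]
b=viewer.camera("scene")[:,:,::-1][150:270,330:460]
cv2.imwrite("pics/ss13.png",np.hstack([cv2.resize(i,None,fx=3,fy=3,interpolation=3) for i in(a,b)]))
E
```

```text
[-0.88171491 -0.02610311 -0.32477972] [ 0.02352247  0.95999942  0.26606642 -0.08400275] [-0.58750332 -3.84873019 -0.55926502] [0.37156312 0.23297676 0.10134125] 0.07767646277318586
```

View pics/w13.png

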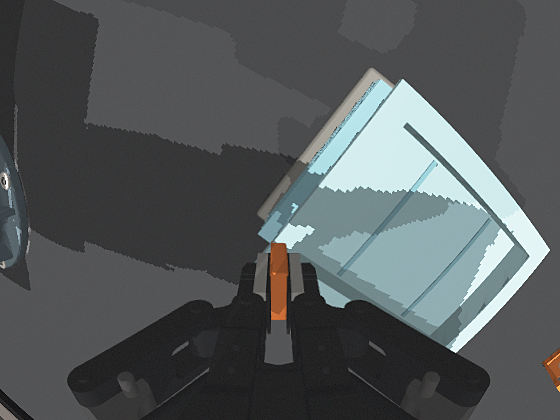

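View pics/ss13.png

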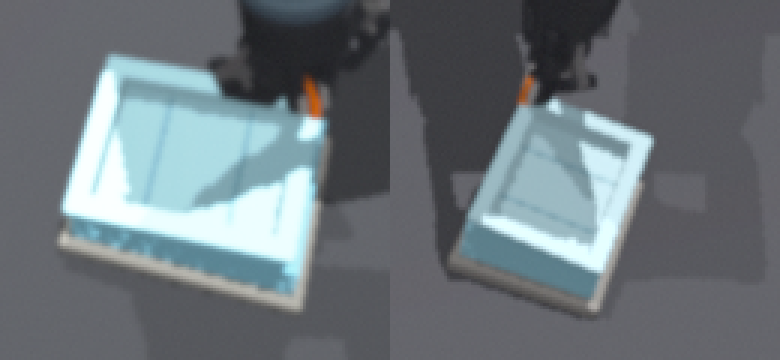

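>>> step_arm(plan=[[[-0.0005, 0, -0.003], [0, 0, 0]], [[-0.001, 0, -0.006], [0, 0, 0]], [[-0.0016, 0, -0.009], [0, 0, 0]], [[-0.0021, 0, -0.012], [0, 0, 0]], [[-0.0026, 0, -0.015], [0, 0, 0]]])

```text
time_s: 12.1
eef_pos: [0.3717, 0.2336, 0.1171]
eef_rot: [0.023, 0.96, 0.266, -0.084]
wrist_force: [0.0, -0.1, -1.5]
opening: 0.084
```

```bash
python3 look.py w14; python3 - <<'E'
from h import *
o=telemetry.get_obs();print(o["torque"],o["eef_rot"],o["wrist_force"],o["eef_pos"],o["opening"])
E
```

```text
[ 0.03881289 -0.01474331  0.02219138] [ 0.02312958  0.95996761  0.26644524 -0.08327146] [ 0.2060575   0.34288673 -1.09876891] [0.37193839 0.23359602 0.11755405] 0.08084334625240673
```

View pics/w14.png

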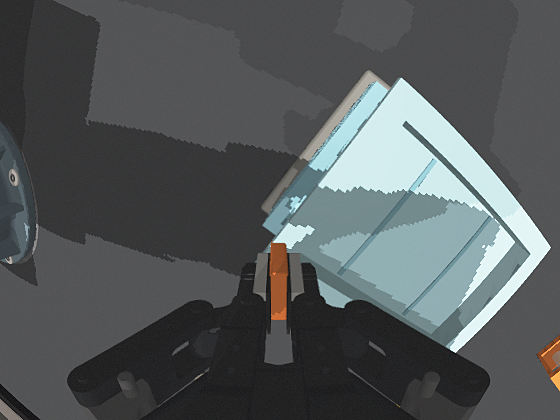

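>>> step_arm(plan=[[[-0.0018, 0, -0.01], [0, 0, 0]], [[-0.0052, 0, -0.03], [0, 0, 0]], [[-0.0087, 0, -0.05], [0, 0, 0]], [[-0.0139, 0, -0.08], [0, 0, 0]], [[-0.0156, 0, -0.09], [0, 0, 0]]])

```text
time_s: 12.65
eef_pos: [0.3732, 0.2339, 0.2112]
eef_rot: [0.023, 0.96, 0.266, -0.081]
wrist_force: [0.9, -1.0, -1.9]
opening: 0.081
```

>>> step_arm(plan=[[[0, 0, 0], [0, 3, 0]], [[0, 0, 0], [0, 6, 0]], [[0, 0, 0], [0, 9, 0]], [[0, 0, 0], [0, 10, 0]], [[0, 0, 0], [0, 10, 0]]])

```text
time_s: 13.15
eef_pos: [0.3712, 0.2331, 0.2079]
eef_rot: [0.0, 0.964, 0.267, -0.0]
wrist_force: [-0.1, 1.0, -1.7]
opening: 0.076
```

```bash
python3 look.py w15; python3 - <<'E'
from h import *
o=telemetry.get_obs();print(o["torque"],o["eef_rot"],o["wrist_force"],o["eef_pos"],o["opening"],o["q"])
# tray centre offset from TCP
goal((0.475-.0743,-0.277-.044,0.20),30.9)
a=viewer.camera("side")[:,:,::-1]
cv2.imwrite("pics/s15.png",a)
E
```

```text
[-0.0145802   0.10902142  0.00459733] [ 1.08035089e-04  9.63640408e-01  2.67202252e-01 -3.29720843e-04] [-1.00568296e+00  5.05007817e-04 -1.34003150e+00] [0.3715519  0.23321575 0.20797781] 0.08065424101406443 [ 2.88804889e-01 -1.03144689e-01  1.96680514e+00 -2.12983967e-04
  1.27859550e+00 -2.52110818e-01]
t 13.2 pos [0.3716 0.2332 0.208 ] open 0.081 F [-1.   0.  -1.3]
shift mm [-260.4  490.1    8.2] turn [0.   0.04 0.1 ]
```

View pics/w15.png

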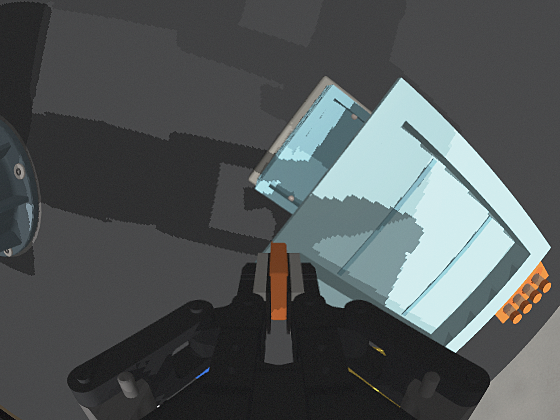

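View pics/s15.png

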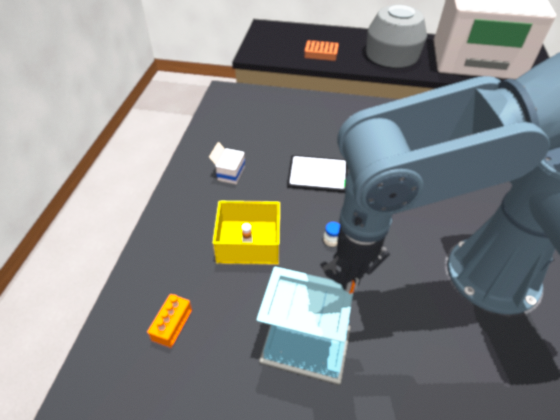

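```bash
python3 - <<'E'
from h import *
goal((0.409,-0.3315,0.20),39.9)
E
```

```text
t 13.25 pos [0.3718 0.2333 0.208 ] open 0.08 F [ 0.3 -0.3 -0.9]
shift mm [-259.   503.3    8.2] turn [-0.    0.04 -8.91]
```

>>> step_arm(plan=[[[-0.005, 0.009, 0], [0, 0, 0]], [[-0.014, 0.027, 0], [0, 0, 0]], [[-0.028, 0.053, 0], [0, 0, 0]], [[-0.041, 0.08, 0], [0, 0, 0]], [[-0.057, 0.111, 0], [0, 0, 0]]])

```text
time_s: 13.75
eef_pos: [0.3801, 0.1075, 0.208]
eef_rot: [0.0, 0.963, 0.268, -0.0]
wrist_force: [0.5, 0.2, -1.5]
opening: 0.081
```

>>> step_arm(plan=[[[-0.016, 0.031, 0], [0, 0, 0]], [[-0.032, 0.062, 0], [0, 0, 0]], [[-0.048, 0.093, 0], [0, 0, 0]], [[-0.064, 0.124, 0], [0, 0, 0]], [[-0.08, 0.155, 0], [0, 0, 0]]])

```text
time_s: 14.25
eef_pos: [0.3911, -0.0673, 0.2081]
eef_rot: [0.0, 0.964, 0.267, -0.0]
wrist_force: [0.7, 0.4, -1.2]
opening: 0.082
```

>>> step_arm(plan=[[[-0.016, 0.031, 0], [0, 0, 0]], [[-0.032, 0.062, 0], [0, 0, 0]], [[-0.048, 0.093, 0], [0, 0, 0]], [[-0.064, 0.124, 0], [0, 0, 0]], [[-0.075, 0.145, 0], [0, 0, 0]]])

```text
time_s: 14.75
eef_pos: [0.4013, -0.2311, 0.208]
eef_rot: [0.0, 0.964, 0.267, -0.0]
wrist_force: [0.0, 0.3, -0.8]
opening: 0.079
```

```bash
python3 look.py w16; python3 - <<'E'
from h import *
goal((0.409,-0.3315,0.20),39.9)
E
```

```text
t 14.8 pos [ 0.4015 -0.2338  0.2082] open 0.082 F [-1.7 -3.5 -0.8]
shift mm [-43.7  87.7   8.5] turn [ 0.13  0.1  -9.05]
```

View pics/w16.png

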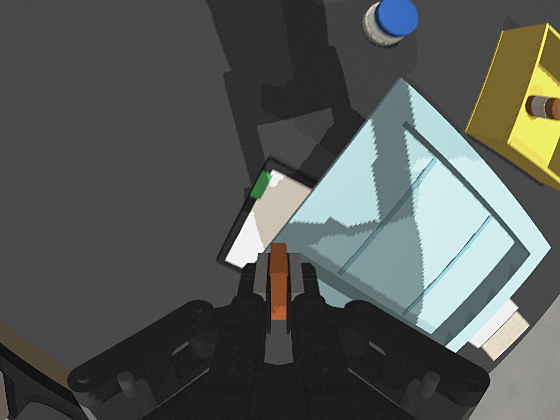

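>>> step_arm(plan=[[[-0.01, 0.02, 0], [0, 0, -3]], [[-0.023, 0.045, 0], [0, 0, -6]], [[-0.035, 0.069, 0], [0, 0, -9]], [[-0.042, 0.083, 0], [0, 0, -9]], [[-0.043, 0.087, 0.005], [0, 0, -9]]])

```text
time_s: 15.3
eef_pos: [0.4096, -0.3268, 0.2032]
eef_rot: [0.001, 0.94, 0.341, 0.0]
wrist_force: [-0.0, 0.7, -1.3]
opening: 0.08
```

>>> step_arm(plan=[[[0, 0, 0.01], [0, 0, 0]], [[0, 0, 0.025], [0, 0, 0]], [[0, 0, 0.04], [0, 0, 0]], [[0, 0, 0.05], [0, 0, 0]], [[0, 0, 0.054], [0, 0, 0]]])

```text
time_s: 15.8
eef_pos: [0.4091, -0.3231, 0.1473]
eef_rot: [-0.001, 0.94, 0.342, -0.0]
wrist_force: [-1.0, -0.2, -0.8]
opening: 0.08
```

```bash
python3 look.py w17; python3 - <<'E'
from h import *
goal((0.409,-0.3315,0.148),39.9)
a=viewer.camera("side")[:,:,::-1];b=viewer.camera("scene")[:,:,::-1]
cv2.imwrite("pics/s17.png",a);cv2.imwrite("pics/c17.png",b)
E
```

```text
t 15.85 pos [ 0.4092 -0.3234  0.1474] open 0.078 F [-0.   0.4 -1.5]
shift mm [-5.3  6.1 -0.6] turn [-0.16 -0.01  0.13]
```

View pics/w17.png

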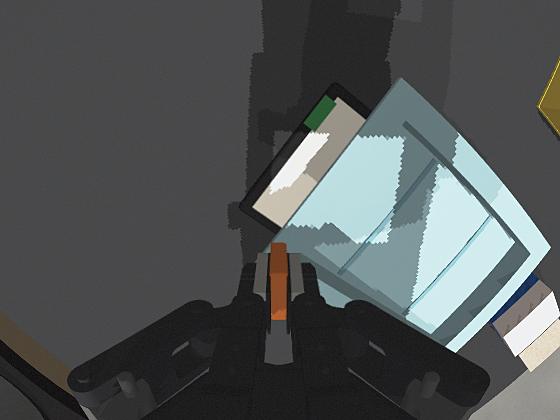

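View pics/s17.png

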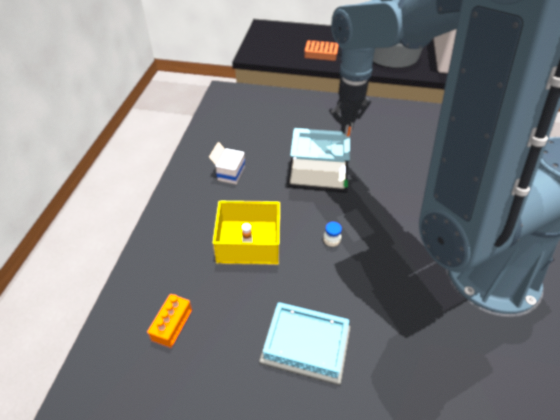

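View pics/c17.png

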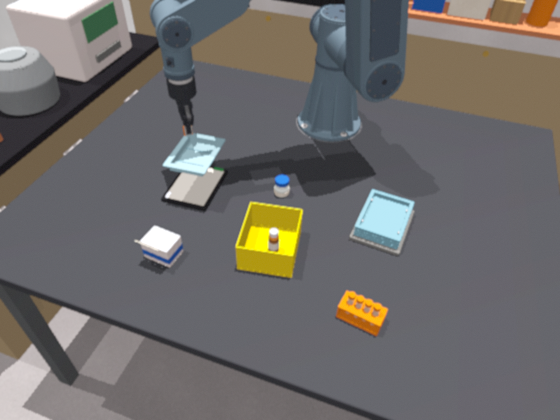

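```bash
python3 - <<'E'
import cv2,numpy as np
s0,c0,s,c=[cv2.imread(f"pics/{n}.png") for n in("side0","scene0","s17","c17")]
r=lambda i:cv2.resize(i,None,fx=4,fy=4,interpolation=3)
cv2.imwrite("pics/z1.png",np.hstack([r(s0[120:200,275:365]),r(s[120:200,275:365])]))
cv2.imwrite("pics/z2.png",np.hstack([r(c0[120:220,150:240]),r(c[120:220,150:240])]))
E
```

```text
(no output)
```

View pics/z1.png

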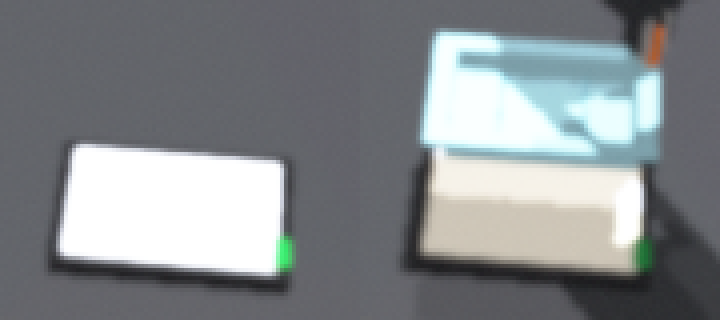

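View pics/z2.png

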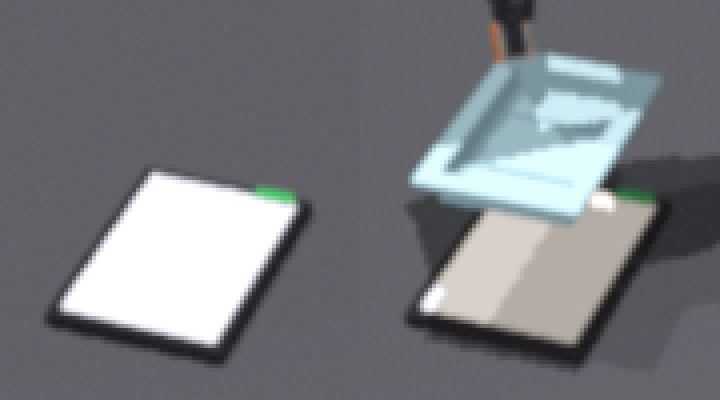

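```bash
cat > fin.py <<'E'
from h import *
from scipy.optimize import least_squares
ks={c:viewer.get_calibration(c) for c in("scene","side")}
S=lambda x,y:(275+x/4,120+y/4); C=lambda x,y:(150+x/4,120+y/4)
sg=np.array([[1,-1],[-1,-1],[-1,1],[1,1]])
# order: corners (x+,y-),(x-,y-),(x-,y+),(x+,y+)
ps=np.array([S(77,146),S(284,160),S(276,274),S(60,256)])
pc=np.array([C(60,308),C(152,172),C(298,190),C(222,346)])
def f(v):
    M=np.c_[sg*v[3:5],np.full(4,.012)]; P=R.from_euler("z",v[2]).apply(M)+[v[0],v[1],0]
    return np.r_[(proj(ks["side"],P)-ps).ravel(),(proj(ks["scene"],P)-pc).ravel()]
s=least_squares(f,[.475,-.277,.07,.08,.06]);print("panel",s.x.round(4),s.fun.round(1))
M=np.c_[sg*[.08,.06],np.full(4,.024)]
ts=np.array([S(72,31),S(304,52),S(300,160),S(61,144)]); tc=np.array([C(52,182),C(150,58),C(302,76),C(223,204)])
ws=np.repeat([1,.2,1,1, 1,.2,1,.7],2)
def g(v):
    P=R.from_euler("zyx",[v[2],v[4],v[5]]).apply(M)+[v[0],v[1],v[3]]
    return np.r_[(proj(ks["side"],P)-ts).ravel(),(proj(ks["scene"],P)-tc).ravel()]*ws
t=least_squares(g,[.475,-.277,.07,.112,0,0]);print("tray",t.x.round(4),t.fun.round(1))
t4=least_squares(lambda v:g(np.r_[v,0,0]),[.475,-.277,.07,.112]);print("tray lvl",t4.x.round(4),t4.fun.round(1))
E
python3 fin.py
```

```text
panel [ 0.473  -0.2816  0.0758  0.082   0.0621] [-0.8 -0.4 -0.5 -0.1  1.6 -0.8  0.2 -0.6  0.2 -0.   0.1 -0.2  0.9  2.7
 -0.2 -0.9]
tray [ 0.4764 -0.2671  0.1057  0.1098 -0.0277 -0.0027] [ 0.2  0.1 -0.6 -0.2 -0.4 -0.8  0.9 -1.1  0.9 -0.1 -0.2 -0.3  0.1  0.8
  0.3  1.5]
tray lvl [ 0.4755 -0.267   0.0909  0.1101] [ 0.6  0.5 -0.5 -0.3 -0.4 -1.3  0.6 -1.   0.8  0.2 -0.1 -0.4  0.4  0.2
 -0.   1.9]
```

>>> step_arm(plan=[[[-0.002, 0.002, 0], [0, 0, 0]], [[-0.005, 0.005, -0.001], [0, 0, 0]], [[-0.007, 0.007, -0.001], [0, 0, 0]], [[-0.008, 0.008, -0.001], [0, 0, 0]], [[-0.008, 0.008, -0.001], [0, 0, 0]]])

```text
time_s: 16.45
eef_pos: [0.4086, -0.3365, 0.1501]
eef_rot: [0.0, 0.94, 0.342, 0.0]
wrist_force: [0.1, 0.8, -0.8]
opening: 0.08
```

>>> step_arm(plan=[[[0, 0, 0], [0, 0, 0]], [[0, 0, 0], [0, 0, 0]], [[0, 0, 0], [0, 0, 0]], [[0, 0, 0], [0, 0, 0]], [[0, 0, 0], [0, 0, 0]]])

```text
time_s: 16.95
eef_pos: [0.4087, -0.336, 0.15]
eef_rot: [-0.0, 0.94, 0.342, 0.0]
wrist_force: [-0.6, 0.9, -1.8]
opening: 0.077
```

```bash
python3 look.py w18; python3 - <<'E'
from h import *
goal((0.4085,-0.3345,0.148),39.9)
o=telemetry.get_obs();print(o["eef_rot"],o["dq"].round(3))
a=viewer.camera("side")[:,:,::-1];b=viewer.camera("scene")[:,:,::-1]
cv2.imwrite("pics/s18.png",a);cv2.imwrite("pics/c18.png",b)
r=lambda i:cv2.resize(i,None,fx=4,fy=4,interpolation=3)
cv2.imwrite("pics/z3.png",np.hstack([r(a[120:200,275:365]),r(b[120:200,150:240])]))
w=[cv2.imread(f"pics/{n}.png") for n in("w11","w18")]
cv2.imwrite("pics/z4.png",np.hstack([cv2.resize(i[60:360,250:560],None,fx=1.28,fy=1.28) for i in w]))
E
```

```text
t 17.0 pos [ 0.4087 -0.3361  0.15  ] open 0.08 F [-0.1  0.1 -1.3]
shift mm [ 0.9 -1.3  2. ] turn [-0.    0.    0.11]
[-1.52758559e-06  9.39659546e-01  3.42111003e-01 -1.36006823e-06] [-0.    -0.001 -0.001 -0.    -0.001  0.001]
```

View pics/z3.png

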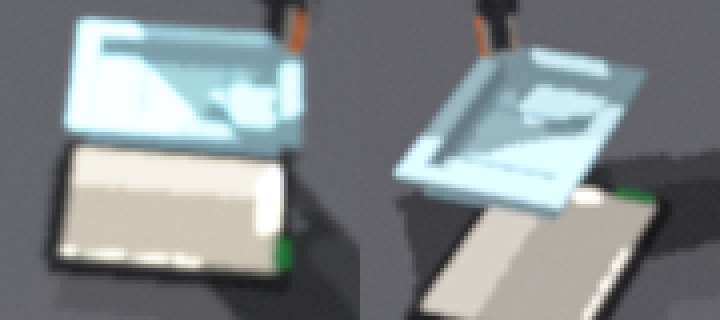

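View pics/z4.png

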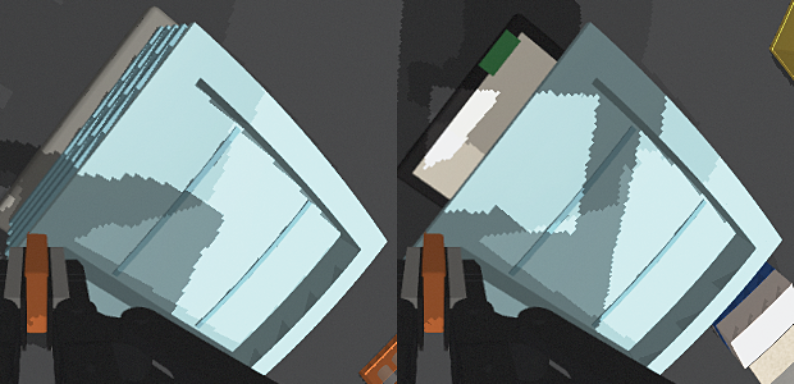

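```bash
sed -i 's/^ts=.*/ts=np.array([S(80,17),S(306,40),S(302,148),S(66,130)]); tc=np.array([C(35,177),C(130,50),C(287,70),C(206,202)])/' fin.py; sed -i 's/^s=least/pcW=None\ns=least/' fin.py; python3 fin.py; python3 - <<'E'
from h import *
a=viewer.camera("scene")
print(nets.boxes_of("bottle","scene")[:2],nets.boxes_of("bin","scene")[:1],nets.boxes_of("jar","scene")[:1],nets.boxes_of("carton","scene")[:1],nets.boxes_of("rack","scene")[:1])
E
```

```text
panel [ 0.473  -0.2816  0.0758  0.082   0.0621] [-0.8 -0.4 -0.5 -0.1  1.6 -0.8  0.2 -0.6  0.2 -0.   0.1 -0.2  0.9  2.7
 -0.2 -0.9]
tray [ 0.4744 -0.281   0.0907  0.1102 -0.0169 -0.0118] [-0.2  0.6 -0.4 -0.2 -0.2 -1.   0.7 -0.8  0.8 -0.7  0.1 -0.2  0.1  1.
 -0.1  1. ]
tray lvl [ 0.4738 -0.2806  0.0794  0.1102] [ 0.1  1.1 -0.4 -0.2 -0.3 -1.3  0.5 -0.9  0.7 -0.3  0.2 -0.3  0.3  0.5
 -0.4  1.1]
[{'extent': [269.2, 230.7, 278.2, 254.3], 'score': 0.81}] [{'extent': [233.2, 203.4, 303.9, 274.8], 'score': 0.56}] [{'extent': [273.4, 175.6, 287.7, 200.8], 'score': 0.52}] [{'extent': [140.3, 231.3, 185.6, 265.0], 'score': 0.93}] [{'extent': [335.1, 289.8, 385.9, 334.7], 'score': 0.92}]
```

View pics/c18.png

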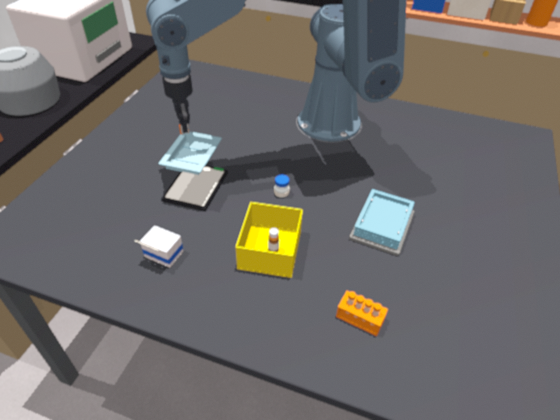

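```bash
python3 -c "
from bench import ticket
print(ticket.hand_in())"
```

```text
the job is handed in; nothing more can be done
None
```

I handed the job in at about 17 s, well inside the 61 s limit, with the arm still holding the tray. The hand-in gives no verdict, so the results below are my own measurements.

- **Bottle:** it is standing in the yellow reject bin; the last pictures show it there.
- **Peel:** I pinched the orange tab and tilted the tray 10° about the opposite corner. That raised the tab about 29 mm, and by the arm's own position readings the opposite corner stayed down. I held it there briefly, then lifted. The wrist force then showed only the tray's weight (about 1.2 N), so the nibs had let go and the rest of the stack stayed in its holder.
- **Final pose:** the tray is held still above the panel.

| | Tray | Panel |
|---|---|---|
| Centre (x, y) from camera fit, m | (0.474, -0.281) | (0.473, -0.282) |
| Underside height above the lit face, cm | 9.8 (camera fit), about 10.2 (arm position) | – |

- **Bystanders:** the jar, carton and rack look unmoved in the last scene picture.

**Checks that disagreed:** the loose two-camera fit suggested a tilt of about 1°. The wrist view matches the seated tray to within about a pixel, so I took the tray as level. The panel's fitted centre is also uncertain by a few mm, because the green mark covers one corner of its face.

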